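Put the thin rolling pin away behind the rack's sliding guard

ROBOT

A 6-joint arm with a two-finger parallel gripper is mounted at the origin on the work surface. World frame = base frame: x ahead of the robot, y to its left, z up, the work surface at z = 0. Lengths are in m, angles in degrees, forces in N, time in s.
With the tool pointing down it reaches from about 0.4 to 0.825 m from the base axis. Payload 7 kg.
Tool frame: the origin (TCP) lies at the very end of the fingers, on their centre line; the grasp point (between the pads) lies 19 mm behind it (ctrl.pinch_z is the distance from the TCP to the grasp point, in m); z points along the fingers, x is the direction in which the jaws open and shut, and the axes are right-handed (so a half turn about z gives the same grasp; the last joint's range is limited). The gripper opens to 88 mm and grips with 3 to 60 N. Pads are 19 mm wide; open, the fingers measure 130 mm over their backs; the gripper's body (78 mm by 193 mm) begins 47 mm behind the grasp point.
Start: joints at [85.72, 20.546, 0.682, 0, -70.136, -16.507], TCP at [0.24, 0.631, 0.227] pointing down, gripper open.
Joint ranges: [-176.03, 176.03], [-82.01, 121.73], [-58.28, 71.71], [-173.87, 95.51], [-174.79, -0.11], [-173.66, 173.66]. Speed limits (degrees/s): [136.94, 136.94, 172.46, 180, 180, 180].

INTERFACE

Orientations are given as [roll, pitch, yaw] about the fixed x, y, z axes, in that order (R = Rz(yaw) Ry(pitch) Rx(roll)).
In Python, from plant import ctrl gives the robot as it stands.
- The arm moves only by the tool carry_out, never from a script. Its argument "increments" is a list of rows, each a list of 7 numbers: the turn, a rotation vector about the world's x, y, z in degrees, then the shift along the world's x, y, z in mm, then the closure, from 0 (fully open) to 1 (shut). In form: [[ax, ay, az, dx, dy, dz, grip], ...]. A call has 1 to 20 rows; each row is the pose to reach, as a shift and turn from the pose commanded when the call began; what a row does not reach only later rows make up. A row lasts 1/8 s, in which the tool goes at most 62.5 mm and 10.7 degrees, less where a joint would pass 70% of its speed; a pose out of reach is approached as far as the arm can. A call with a gripper value outside its range is refused whole. The fingers move at their own pace and stop on an object; the grip force is fixed at half the most. Time passes only in rows, so rows that repeat a pose let the fingers close. It gives the time, the measured TCP pose, the force and the opening at its end, in the units of the state.
- ctrl.get_obs(): the state, without advancing time (a new reading comes with each control period).
- ctrl.snapshot(name): name is "scene" or "top" or "wrist"; returns a dict with "pixels" (420x560x3 uint8, blue, green, red), "intrinsics" (3x3 intrinsics, pixels), "rvec" (rotation vector, rad) and "tvec" (3), from world to camera coordinates, as OpenCV has them; the wrist camera has in their place "hand_eye" (4x4, takes a point from camera to tool coordinates, whose origin is the TCP and whose axes are the tool frame's). Camera axes: x right, y down, z forward; pixel columns grow to the right and rows downward; lengths in m; the calibration is good to about 2 mm. The wrist camera is an equidistant fisheye: a pixel r from the principal point sees the ray r / f radians off the axis. A picture is of the moment at which its call begins: read the wrist's pose just before it. There is no depth.
- ctrl.close_job(): hands the job in, once; it reports no verdict.
Trained networks look in a picture, given as the dict that the camera call returned (one of the last four; its "shot" number tells which), for a name from the list of things; names that differ only in an ending like _2 or _b are one class to them, and where a whole thing is asked for, a point or a joint stands for the part that bears it (a point fixed in the world has none). Each returns a list of dicts, best first, with "confidence" (0 to 1); they miss things now and then, are a little off and sometimes report something else, mostly with a low value. They report only what shows in the picture. A call takes as long as a camera call.
- ctrl.search_frame(picture, label): "centre" ([x, y, z] in m, in world coordinates, good to about 4 mm: the middle of the surface that is visible of it).
- ctrl.outline_of(picture, label): "pixels" (420x560 bool, what is visible of it).
The state is a dict: "clock": time; "joint_pos": joint angles; "qvel": joint speeds; "tau": joint torques, N m; "tool_pos": TCP position; "orientation": TCP orientation; "force": force on the tool from outside, world axes, zero at the start; "moment": the same for the moment, N m; "opening": finger opening in m.
Only numpy, scipy, OpenCV 4.12 (cv2) and the standard library are available. Lean on these libraries where they do the work, as an engineer would, in place of code of your own. Each camera call takes 0.05 s, during which the arm holds its last target. There are 200 camera calls.

TASK

Slide the clear guard of the rolling-pin rack all the way open, press the thin rolling pin down past the sprung jaws until it sits home in both fork clips, and slide the guard fully shut over it again. Leave the thick pin on its stand and the oil bottle, glass jar, flask and bowl where they are.

Things in the scene. Friction and masses are not known exactly. Their poses are not given: they have to be found in the camera images.
- rack: Low steel rack, fixed; base 280 (x) x 330 (y) x 20 mm. Origin: centre of its underside; at yaw 0 x points away from the robot, y to its left. The -y half is the bay with two fork clips, 150 mm wide in y between a 110 mm high end wall and the closed steel box, also 110 mm high, that fills the +y half. The bay is open above and at both x ends once the guard is slid over the box.
- seat (a point): Where the centre of the seated pin belongs: midway between the two fork clips, in the rack frame at x 0, y -77.5 mm, 78 mm above the counter (58 mm above the bay floor). Axes as the rack's; a seated pin lies along x. Between the clips (from x -53 to +53 mm of here) the bay is free, so a gripper holding the pin's middle from above, closing along y, fits.
- clip (a point): Middle of the nearer fork clip (seated pin axis), 60 mm to -x of the seat; the other clip is alike, 60 mm to +x. Each is 14 mm wide in x: a V seat, a fixed prong on the -y side flaring outward, and a dark sprung hinged jaw with a ramp on the +y side. Mouth 37 mm wide at the top, 31 mm above this point. Pushing the pin straight down swings the jaws aside (5 to 10 N in all); they spring back.
- guard (a joint): Travel of the guard in m along the rack's +y: 0 shut (over the bay), 0.16 fully open (at its stop, over the closed box). It slides with 1.5 to 3 N and stays where left. A clear plastic bridge with steel edges, 276 (x) x 155 (y) mm, roof top 118 mm above the counter, skirts at 134 mm either way in x; the pin must fit between these.
- guard_grip (a point): Middle of the guard's black grip tab, moving with the guard: a plain upright block on the middle of its roof, 40 (x) x 14 (y) mm, from 121 to 163 mm above the counter; this point is 145 mm above the counter. Pinch it from above, fingers closing along the rack's y.
- thin_pin: The thin rolling pin: plain pale wood rod with round ends, 20 mm in diameter, 220 mm long, about 50 g. Origin at its centre, x along the rod. It lies in the notches of one of two like steel stands, its axis 40 mm above the counter; the notch blocks stand 70 mm either way from the middle, between them it is free to be grasped.
- thick_pin: The thick rolling pin of the same wood and length (220 mm) but 38 mm in diameter, on the other stand, axis 53 mm high. Origin at its centre, x along the pin. Not to be used.
- oil: Green glass oil bottle, 64 mm in diameter, 200 mm tall, at the back of the counter. Origin: centre of its underside.
- shaker: Glass jar with a steel cap, 60 mm in diameter, 90 mm tall, at the back of the counter. Origin: centre of its underside.
- flask: Black flask, 68 mm in diameter, 220 mm tall, at the back left of the counter. Origin: centre of its underside.
- bowl: White bowl, 130 mm in diameter, 50 mm tall, at the back right of the counter. Origin: centre of its underside.

How it is judged:
By the outcome, as a careful person would: the job done as asked, in the order asked, and still so for the second after the job is handed in, with the robot touching nothing.
It also fails if it takes over 72 s, if anything falls off the work surface, if the arm or the gripper's body presses on something with over 40 N, if the wrist force passes 120 N, or if a joint passes its speed limit or range.

## Working session

There is one attempt and no reset: what is moved stays moved. The work goes in short steps, Python scripts to look and compute and a tool call to move; the robot and the scene stay as the last step left them, time stands still between calls to the robot, and variables do not carry over. Pictures are saved under pics/ and viewed, about 8 in all and at most 12, crops included, and the job is handed in when it is done.

Besides the shell and the picture viewer there is one more tool, called as name(argument=value, ...), one argument or row to a line, values as JSON. carry_out: Moves the arm, as the interface text tells. Its arguments: {"type":"object","properties":{"increments":{"type":"array"}},"required":["increments"]}

```bash
mkdir -p pics; ls
python3 - <<'E'
from plant import ctrl
import cv2,numpy as np
o=ctrl.get_obs();print({k:np.round(v,3) for k,v in o.items()})
ims=[]
for n in("scene","top"):
    s=ctrl.snapshot(n);ims.append(s["pixels"]);cv2.imwrite(f"pics/{n}0.png",s["pixels"])
    for l in("rack","guard","guard_grip","clip","thin_pin","thick_pin","oil","shaker","flask","bowl"):
        r=ctrl.search_frame(s,l);print(n,l,[(np.round(d["centre"],3),round(d["confidence"],2)) for d in r[:2]])
    R=cv2.Rodrigues(np.array(s["rvec"],float))[0];print(n,"cam",-R.T@np.ravel(s["tvec"]))
E
```

```text
pics
{'clock': np.float64(0.0), 'joint_pos': array([ 8.5720e+01,  2.0593e+01,  6.3200e-01, -1.9000e-02, -7.0135e+01,
       -1.6507e+01]), 'qvel': array([ 0.094, -0.034,  0.029,  0.123, -0.054, -0.078]), 'tau': array([-1.0000e-03, -5.8272e+01,  2.9304e+01,  6.9970e+00,  7.0000e-03,
       -0.0000e+00]), 'tool_pos': array([0.239, 0.631, 0.226]), 'orientation': array([-1.79990e+02, -9.70000e-02, -1.10793e+02]), 'force': array([ 0.036, -0.316,  0.385]), 'moment': array([ 0.034, -0.025, -0.033]), 'opening': np.float64(0.088)}
scene rack [(array([ 0.577, -0.011,  0.11 ]), 0.9)]
scene guard [(array([ 0.567, -0.028,  0.118]), 0.64), (array([0.802, 0.089, 0.079]), 0.5)]
scene guard_grip [(array([ 0.568, -0.029,  0.116]), 0.95)]
scene clip [(array([ 0.575, -0.01 ,  0.112]), 0.66), (array([0.747, 0.294, 0.13 ]), 0.3)]
scene thin_pin [(array([0.509, 0.406, 0.043]), 0.69)]
scene thick_pin [(array([ 0.529, -0.378,  0.066]), 0.64), (array([0.748, 0.294, 0.128]), 0.31)]
scene oil [(array([ 0.796, -0.167,  0.125]), 0.67)]
scene shaker [(array([0.802, 0.086, 0.078]), 0.77)]
scene flask [(array([0.746, 0.293, 0.13 ]), 0.79)]
scene bowl [(array([ 0.723, -0.314,  0.02 ]), 0.92)]
scene cam [ 1.25100003 -0.14374599  1.00981801]
top rack [(array([ 0.521, -0.005,  0.122]), 0.73)]
top guard [(array([ 0.517, -0.03 ,  0.117]), 0.76)]
top guard_grip [(array([ 0.517, -0.026,  0.119]), 0.89), (array([ 0.521, -0.006,  0.123]), 0.21)]
top clip [(array([ 0.522, -0.007,  0.118]), 0.65)]
top thin_pin [(array([0.518, 0.406, 0.048]), 0.82), (array([ 0.524, -0.007,  0.12 ]), 0.73)]
top thick_pin [(array([ 0.511, -0.371,  0.068]), 0.89)]
top oil [(array([ 0.523, -0.005,  0.122]), 0.74), (array([ 0.767, -0.163,  0.135]), 0.6)]
top shaker [(array([0.78 , 0.09 , 0.089]), 0.95)]
top flask [(array([0.721, 0.291, 0.147]), 0.77)]
top bowl [(array([ 0.742, -0.312,  0.023]), 0.58)]
top cam [ 0.56362441 -0.00913792  1.18919749]
```

View pics/top0.png

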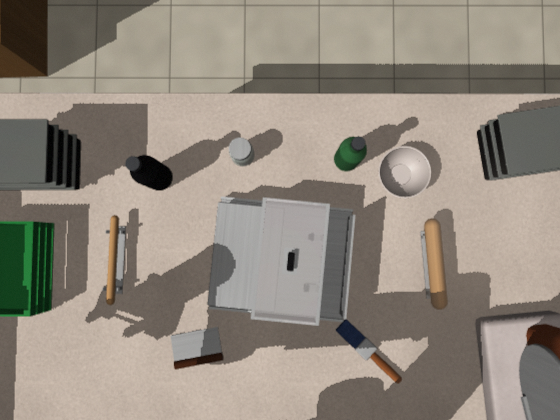

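View pics/scene0.png

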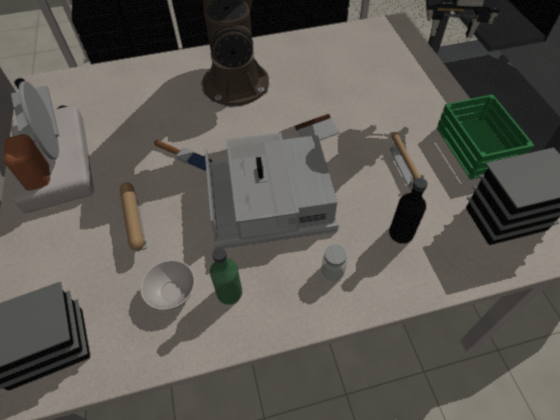

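Top view: up is +x and left is +y. The guard, with its black tab at px (291,261), stands part open. The thin pin is on the left stand (px 113,258), the thick one on the right. Scene view agrees.

```bash
cat > h.py <<'E'
from plant import ctrl
import cv2,numpy as np
def back(s,uv,z):
    K=np.array(s["intrinsics"],float);R=cv2.Rodrigues(np.array(s["rvec"],float))[0];t=np.ravel(s["tvec"])
    uv=np.atleast_2d(np.asarray(uv,float));d=np.c_[(uv-K[[0,1],[2,2]])/K[[0,1],[0,1]],np.ones(len(uv))]@R
    c=-R.T@t;return c+d*((z-c[2])/d[:,2])[:,None]
def wrist(s,o,uv,z):
    """fisheye pixels -> points on the plane z"""
    from scipy.spatial.transform import Rotation as Ro
    K=np.array(s["intrinsics"],float);H=np.array(s["hand_eye"],float)
    uv=np.atleast_2d(np.asarray(uv,float));a=(uv-K[[0,1],[2,2]])/K[[0,1],[0,1]]
    r=np.linalg.norm(a,axis=1,keepdims=True)+1e-9
    d=np.c_[a/r*np.sin(r),np.cos(r)]
    R=Ro.from_euler("xyz",o["orientation"],degrees=True).as_matrix()
    c=R@H[:3,3]+o["tool_pos"];d=d@(R@H[:3,:3]).T
    return c+d*((z-c[2])/d[:,2])[:,None]
E
python3 - <<'E'
from h import *
for n in("top","scene"):
    s=ctrl.snapshot(n)
    for l,z in(("thin_pin",.04),("thick_pin",.053),("guard_grip",.163),("guard",.118)):
        r=ctrl.outline_of(s,l)
        for d in r[:2]:
            m=d["pixels"].astype(np.uint8);ys,xs=np.nonzero(m)
            p=back(s,np.c_[xs,ys],z)[:,:2]*1000
            rc=cv2.minAreaRect(p.astype(np.float32))
            print(n,l,round(d["confidence"],2),m.sum(),"mean",p.mean(0).round(1),"rect",np.round(rc[0],1),np.round(rc[1],1),round(rc[2],1))
    if n=="top":
        c=s["pixels"][190:330,200:365];cv2.imwrite("pics/c1.png",cv2.resize(c,None,fx=4,fy=4,interpolation=cv2.INTER_CUBIC))
E
```

```text
top thin_pin 0.83 693 mean [517.8 408. ] rect [516.7 407.3] [ 22.5 215.4] 88.5
top thick_pin 0.68 1507 mean [ 510.1 -380. ] rect [ 509.4 -380.6] [220.   42.6] 4.4
top thick_pin 0.18 598 mean [782.3  93.2] rect [782.1  94.7] [72.  60.9] 45.0
top guard_grip 0.77 8304 mean [519.5 -26.4] rect [520.6 -26.1] [150.9 268. ] 85.2
top guard 0.72 8353 mean [517.5 -27.3] rect [517.8 -27.3] [158.8 280.8] 84.6
scene thin_pin 0.67 416 mean [510.3 410.4] rect [503.2 411. ] [ 27.8 182.5] 87.4
scene thick_pin 0.68 995 mean [ 518.8 -376.5] rect [ 514.  -377.1] [228.9  39.5] 4.1
scene thick_pin 0.67 5949 mean [509.9 -21.4] rect [496.1 -19. ] [166.6 353.7] 84.6
scene guard_grip 0.74 6083 mean [594.9 -35.6] rect [583.4 -34.1] [150.2 316.6] 84.4
scene guard 0.91 6088 mean [559.4 -29.6] rect [546.1 -27.8] [159.3 335.6] 84.3
```

View pics/c1.png

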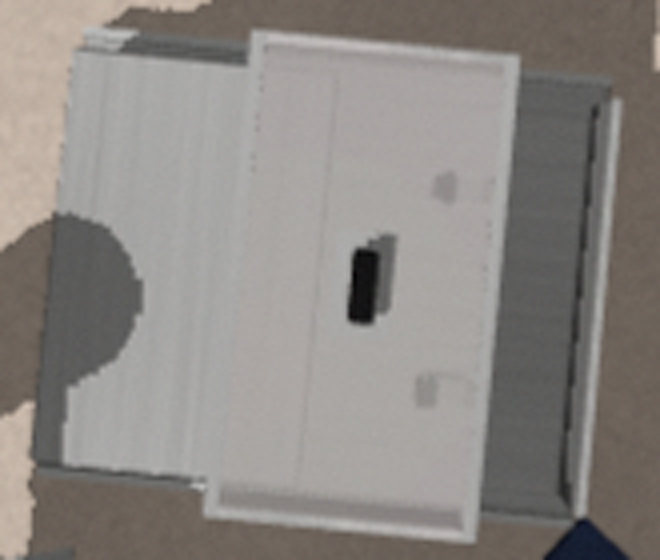

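Run:
```python
from h import *
s=ctrl.snapshot("top")
def b(x,y,z): return back(s,[200+(x-1.5)/4,190+(y-1.5)/4],z)[0]*1000
for n,x,y,z in(("tab",364,286,.163),("gFL",252,31,.118),("gFR",519,57,.118),("gNL",205,517,.118),("gNR",476,541,.118),
 ("wallF",621,100,.11),("wallN",582,517,.11),("wiF",598,110,.11),("wiN",565,510,.11),("boxedgeF",335,72,.11),("boxedgeN",301,488,.11),("boxLF",78,50,.11),("boxLN",35,462,.0),("clipF",447,187,.109),("clipN",427,390,.109)):
    p=b(x,y,z);a=np.radians(-5.4);q=p[:2]-[518,-27];print(n,p.round(1),"rackaxes rel guard",(q@np.array([[np.cos(a),-np.sin(a)],[np.sin(a),np.cos(a)]])).round(1))
```

```text
tab [520.2 -27.1 163. ] rackaxes rel guard [2.2 0.1]
gFL [664.2  36.9 118. ] rackaxes rel guard [139.6  77.4]
gFR [ 649.7 -116.7  118. ] rackaxes rel guard [139.5 -76.9]
gNL [387.5  62.  118. ] rackaxes rel guard [-138.3   76.4]
gNR [374.7 -91.6 118. ] rackaxes rel guard [-136.6  -77.8]
wallF [ 625.5 -176.3  110. ] rackaxes rel guard [ 121.1 -138.5]
wallN [ 387.1 -152.7  110. ] rackaxes rel guard [-118.5 -137.4]
wiF [ 619.7 -163.   110. ] rackaxes rel guard [ 114.1 -125.8]
wiN [ 391. -143.  110.] rackaxes rel guard [-115.5 -127.4]
boxedgeF [641.3 -11.  110. ] rackaxes rel guard [121.2  27.6]
boxedgeN [402.8   7.8 110. ] rackaxes rel guard [-118.    23.8]
boxLF [653.6 138.1 110. ] rackaxes rel guard [119.5 177.1]
boxLN [402.  177.4   0. ] rackaxes rel guard [-134.8  192.6]
clipF [575.  -75.8 109. ] rackaxes rel guard [ 61.3 -43.2]
clipN [458.6 -64.3 109. ] rackaxes rel guard [-55.6 -42.7]
```

The backprojected measurements match the given sizes: bay 152 mm, wall at -165 mm. The guard centre is about (519,-27) with yaw about -5.3°, so it is roughly 50 mm open. I'll move above the tab.

carry_out(
  increments=[
    [0,0,15.5,280,-658,23,0],
    [0,0,15.5,280,-658,23,0],
    [0,0,15.5,280,-658,23,0],
    [0,0,15.5,280,-658,23,0],
    [0,0,15.5,280,-658,23,0],
    [0,0,15.5,280,-658,23,0],
    [0,0,15.5,280,-658,23,0],
    [0,0,15.5,280,-658,23,0],
    [0,0,15.5,280,-658,23,0],
    [0,0,15.5,280,-658,23,0],
    [0,0,15.5,280,-658,23,0],
    [0,0,15.5,280,-658,23,0],
    [0,0,15.5,280,-658,23,0],
    [0,0,15.5,280,-658,23,0],
  ],
)

```text
clock: 3.4
tool_pos: [0.5194, -0.0269, 0.2495]
orientation: [180.0, 0.0, -95.3]
force: [0.7, 0.7, 0.5]
opening: 0.0879
```

Run:
```python
from h import *
o=ctrl.get_obs();print(o["clock"],o["tool_pos"],o["orientation"],o["joint_pos"])
s=ctrl.snapshot("wrist");print(np.array(s["intrinsics"]).round(1).tolist(),np.array(s["hand_eye"]).round(3).tolist())
cv2.imwrite("pics/w1.png",s["pixels"])
print([(np.round(d["centre"],3),round(d["confidence"],2)) for d in ctrl.search_frame(s,"guard_grip")[:2]])
```

```text
3.4 [ 0.51935394 -0.0268869   0.24951023] [ 1.79992108e+02  5.64985586e-03 -9.53173885e+01] [ 1.86722161e+01  4.99302321e+00 -1.65904057e+01 -9.00130525e-03
 -6.84214845e+01  6.60137066e+01]
[[325.2, 0.0, 275.0], [0.0, 325.2, 212.1], [0.0, 0.0, 1.0]] [[1.0, -0.0, -0.0, -0.001], [0.001, 0.955, 0.297, -0.08], [-0.0, -0.297, 0.955, -0.158], [0.0, 0.0, 0.0, 1.0]]
[(array([ 0.552, -0.03 ,  0.116]), 0.62)]
```

View pics/w1.png

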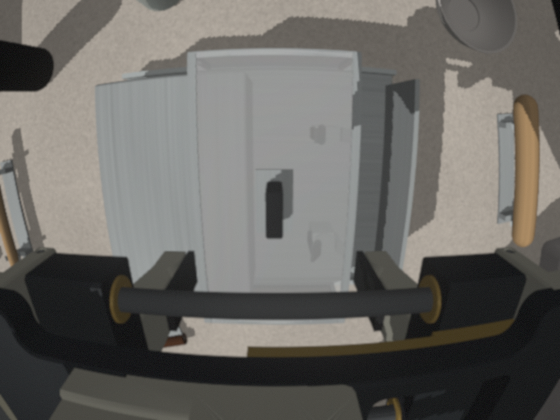

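Wrist view: the tab is at px (275,182–238), between the finger lines and aligned with them. I'll check it numerically.

Run:
```python
from h import *
o=ctrl.get_obs();s=ctrl.snapshot("wrist")
g=s["pixels"].max(2);m=np.zeros_like(g);m[170:250,255:300]=g[170:250,255:300]<60
ys,xs=np.nonzero(m);print(xs.min(),xs.max(),ys.min(),ys.max())
for z in(.163,.121):print(z,(wrist(s,o,[[xs.min(),182],[xs.max()+1,182],[xs.min(),ys.max()],[xs.max()+1,ys.max()],[275,ys.min()]],z)*1000).round(1).tolist())
# guard edges and yaw via wall/box corner columns
print((wrist(s,o,[[189,55],[357,55],[205,290]],.118)*1000).round(1).tolist())
```

```text
268 282 182 236
0.163 [[548.0, -22.2, 163.0], [546.9, -33.7, 163.0], [503.7, -17.8, 163.0], [502.6, -29.9, 163.0], [547.5, -27.5, 163.0]]
0.121 [[539.2, -20.4, 121.0], [538.0, -33.9, 121.0], [487.3, -15.3, 121.0], [486.0, -29.5, 121.0], [538.6, -26.7, 121.0]]
[[662.6, 38.9, 118.0], [648.6, -110.1, 118.0], [430.9, 56.9, 118.0]]
```

carry_out(
  increments=[
    [0,0,0,0,1,-50,0],
    [0,0,0,0,1,-90,0],
    [0,0,0,0,1,-115,0],
    [0,0,0,0,1,-119,0],
    [0,0,0,0,1,-119,1],
    [0,0,0,0,1,-119,1],
    [0,0,0,0,1,-119,1],
    [0,0,0,0,1,-119,1],
    [0,0,0,0,1,-119,1],
    [0,0,0,0,1,-119,1],
    [0,0,0,0,1,-119,1],
  ],
)

```text
clock: 4.92
tool_pos: [0.5195, -0.026, 0.1305]
orientation: [180.0, -0.0, -95.3]
force: [0.3, 0.4, -0.3]
opening: 0.0234
```

carry_out(
  increments=[
    [0,0,0,0,0,0,1],
    [0,0,0,0,0,0,1],
    [0,0,0,0,0,0,1],
    [0,0,0,2,20,0,1],
    [0,0,0,4.6,50,0,1],
    [0,0,0,7.4,80,0,1],
    [0,0,0,9.3,100,0,1],
    [0,0,0,9.7,105,0,1],
    [0,0,0,9.7,105,0,1],
  ],
)

```text
clock: 6.05
tool_pos: [0.5291, 0.0772, 0.1305]
orientation: [180.0, -0.2, -95.3]
force: [2.8, -13.4, -0.3]
opening: 0.014
```

carry_out(
  increments=[
    [0,0,0,0.1,1.5,0,1],
    [0,0,0,0.2,2.5,0,1],
    [0,0,0,0.2,2.5,0,1],
  ],
)

```text
clock: 6.42
tool_pos: [0.5291, 0.0773, 0.1305]
orientation: [179.9, -0.4, -95.3]
force: [6.3, -24.7, -0.9]
opening: 0.0138
```

At the stop. Release and rise for a look at the bay.

carry_out(
  increments=[
    [0,0,0,-0.2,-4,0,1],
    [0,0,0,-0.2,-4,0,0],
    [0,0,0,-0.2,-4,0,0],
    [0,0,0,-0.2,-4,0,0],
    [0,0,0,-0.2,-4,0,0],
    [0,0,0,-0.2,-4,40,0],
    [0,0,0,-15,-150,90,0],
    [0,0,0,-15,-150,120,0],
    [0,0,0,-15,-150,120,0],
    [0,0,0,-15,-150,120,0],
    [0,0,0,-15,-150,120,0],
  ],
)

```text
clock: 7.8
tool_pos: [0.5142, -0.0683, 0.2501]
orientation: [180.0, 0.0, -95.3]
force: [-0.6, 0.6, -0.8]
opening: 0.0874
```

Run:
```python
from h import *
o=ctrl.get_obs();print(o["clock"],o["tool_pos"],o["orientation"],o["force"])
s=ctrl.snapshot("wrist")
cv2.imwrite("pics/w2.png",cv2.resize(s["pixels"][20:300,120:480],None,fx=2,fy=2,interpolation=cv2.INTER_CUBIC))
```

```text
7.8 [ 0.51416413 -0.06829685  0.25008113] [ 1.79970819e+02  1.80813158e-02 -9.53247820e+01] [-0.63067329  0.61136357 -0.81922833]
```

View pics/w2.png

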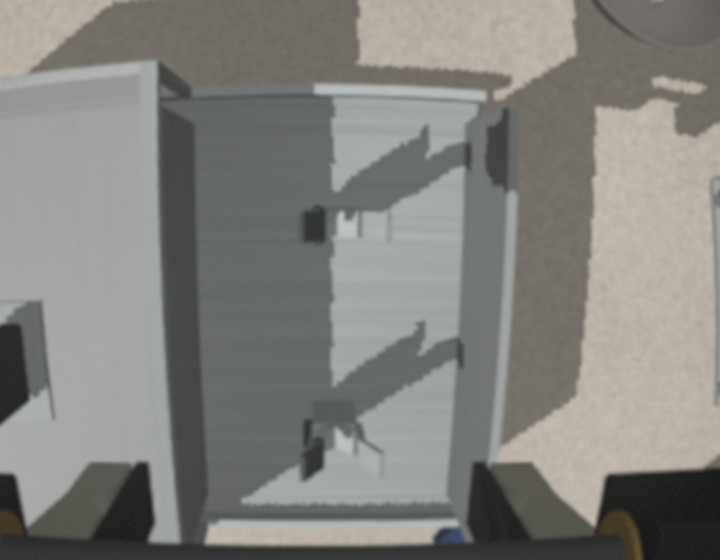

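Wrist crop: the guard is clear of the bay and the two fork clips show. The far one is at crop (347,225), the near one at (343,440–475). The dark jaws are on the left, the prongs on the right.

Run:
```python
from h import *
o=ctrl.get_obs();s=ctrl.snapshot("wrist")
a=np.radians(-5.3);M=np.array([[np.cos(a),-np.sin(a)],[np.sin(a),np.cos(a)]])
def f(n,x,y,z):
    p=wrist(s,o,[120+(x-.5)/2,20+(y-.5)/2],z)[0]*1000;print(n,p.round(1),"rack-axes",((p[:2]-[515,-79])@M).round(1))
f("N jaw L",303,470,.109);f("N jaw R",323,470,.109);f("N prong",382,465,.109)
f("F jaw L",302,225,.109);f("F jaw R",326,225,.109);f("F prong R",391,225,.109);f("F prong L",360,225,.078)
f("wall outF",517,150,.11);f("wall outN",498,440,.11)
f("wall inF",470,130,.02);f("wall inN",447,490,.02)
f("wall in top F",511,150,.11);f("wall in topN",490,440,.11)
f("box bot F",194,120,.02);f("box bot N",207,490,.02);f("floor edge N",330,520,.02);f("floor edge F",400,92,.02)
```

```text
N jaw L [456.5 -57.5 109. ] rack-axes [-60.3  16. ]
N jaw R [455.5 -67.6 109. ] rack-axes [-60.3   5.9]
N prong [455.4 -97.6 109. ] rack-axes [-57.7 -24. ]
F jaw L [577.4 -68.7 109. ] rack-axes [61.2 16. ]
F jaw R [576.4 -79.6 109. ] rack-axes [61.2  5.1]
F prong R [ 574.  -109.3  109. ] rack-axes [ 61.6 -24.7]
F prong L [573.1 -97.2  78. ] rack-axes [ 59.6 -12.8]
wall outF [ 606.2 -171.5  110. ] rack-axes [ 99.3 -83.7]
wall outN [ 463.2 -157.8  110. ] rack-axes [-44.3 -83.3]
wall inF [ 622.8 -172.1   20. ] rack-axes [115.9 -82.8]
wall inN [ 390.7 -147.8   20. ] rack-axes [-117.4  -80. ]
wall in top F [ 606.3 -168.5  110. ] rack-axes [ 99.1 -80.7]
wall in topN [ 463.7 -153.6  110. ] rack-axes [-44.2 -79. ]
box bot F [642.5  -9.7  20. ] rack-axes [120.6  80.8]
box bot N [406.1  13.   20. ] rack-axes [-116.9   81.6]
floor edge N [376.2 -67.2  20. ] rack-axes [-139.3   -1.1]
floor edge F [ 647.6 -131.8   20. ] rack-axes [137.  -40.3]
```

carry_out(
  increments=[
    [0,0,3.3,3,476,-40,0],
    [0,0,3.3,3,476,-40,0],
    [0,0,3.3,3,476,-40,0],
    [0,0,3.3,3,476,-40,0],
    [0,0,3.3,3,476,-40,0],
    [0,0,3.3,3,476,-40,0],
    [0,0,3.3,3,476,-40,0],
    [0,0,3.3,3,476,-40,0],
    [0,0,3.3,3,476,-40,0],
    [0,0,3.3,3,476,-40,0],
  ],
)

```text
clock: 9.15
tool_pos: [0.5165, 0.4079, 0.2094]
orientation: [179.9, -0.1, -91.9]
force: [-0.6, -0.1, 0.1]
opening: 0.0875
```

Run:
```python
from h import *
o=ctrl.get_obs();print(o["clock"],o["tool_pos"],o["orientation"])
s=ctrl.snapshot("wrist")
cv2.imwrite("pics/w3.png",s["pixels"])
r=ctrl.outline_of(s,"thin_pin")
for d in r[:1]:
    m=d["pixels"];ys,xs=np.nonzero(m);p=wrist(s,o,np.c_[xs,ys],.042)[:,:2]*1000
    v=np.linalg.svd(p-p.mean(0),full_matrices=False)[2][0];v*=np.sign(v[0])
    t=(p-p.mean(0))@v
    print(d["confidence"],p.mean(0),np.degrees(np.arctan2(v[1],v[0])),"ends",p.mean(0)+v*t.min(),p.mean(0)+v*t.max(),xs.min(),xs.max(),ys.min(),ys.max())
```

```text
9.15 [0.51654409 0.4078702  0.20938662] [ 1.79931060e+02 -9.80439552e-02 -9.19009204e+01]
0.83 [525.58799744 410.63968478] -1.7324133426405977 ends [410.16577372 414.13069164] [626.73228104 407.58052185] 263 282 84 283
```

View pics/w3.png

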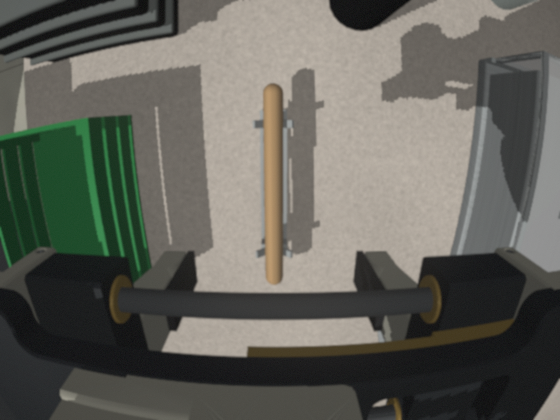

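The thin pin is seen at px (273,84–283), centred at (518,411) with yaw -1.7°. I'll grasp it.

carry_out(
  increments=[
    [0,0,0,1.5,2.8,-60,0],
    [0,0,0,1.5,2.8,-120,0],
    [0,0,0,1.5,2.8,-160,0],
    [0,0,0,1.5,2.8,-180,0],
    [0,0,0,1.5,2.8,-184,0],
    [0,0,0,1.5,2.8,-184,0.5],
    [0,0,0,1.5,2.8,-184,1],
    [0,0,0,1.5,2.8,-184,1],
    [0,0,0,1.5,2.8,-184,1],
    [0,0,0,1.5,2.8,-184,1],
    [0,0,0,1.5,2.8,-184,1],
    [0,0,0,1.5,2.8,-184,1],
    [0,0,0,1.5,2.8,-184,1],
    [0,0,0,1.5,2.8,-184,1],
    [0,0,0,1.5,2.8,-184,1],
  ],
)

```text
clock: 11.12
tool_pos: [0.5188, 0.4094, 0.0264]
orientation: [180.0, -0.1, -92.0]
force: [-0.7, -4.8, 3.0]
opening: 0.0191
```

carry_out(
  increments=[
    [0,0,0,0,0,20,1],
    [0,0,0,0,0,60,1],
    [0,0,0,0,0,120,1],
    [0,0,0,0,0,174,1],
    [0,0,-1,-1,-50,180,1],
    [0,0,-1.5,-1,-100,180,1],
    [0,0,-2,-1,-160,180,1],
    [0,0,-2.5,-2,-220,180,1],
    [0,0,-3,-2,-280,180,1],
    [0,0,-3.3,-3,-340,180,1],
    [0,0,-3.3,-3,-400,180,1],
    [0,0,-3.3,-3.5,-450,180,1],
    [0,0,-3.3,-3.5,-480,180,1],
    [0,0,-3.3,-3.5,-492,180,1],
    [0,0,-3.3,-3.5,-492,180,1],
    [0,0,-3.3,-3.5,-492,180,1],
  ],
)

```text
clock: 13.12
tool_pos: [0.5157, -0.0808, 0.2065]
orientation: [-180.0, 0.0, -95.3]
force: [0.1, 0.6, -0.2]
opening: 0.0192
```

Run:
```python
from h import *
o=ctrl.get_obs();print(o["clock"],o["tool_pos"],o["orientation"],o["force"],o["opening"])
s=ctrl.snapshot("wrist")
cv2.imwrite("pics/w4.png",cv2.resize(s["pixels"][10:300,120:480],None,fx=2,fy=2,interpolation=cv2.INTER_CUBIC))
r=ctrl.outline_of(s,"thin_pin")
for d in r[:1]:
    m=d["pixels"];ys,xs=np.nonzero(m);print(d["confidence"],xs.min(),xs.max(),ys.min(),ys.max())
    p=wrist(s,o,np.c_[xs,ys],o["tool_pos"][2]+.014+.002)[:,:2]*1000
    v=np.linalg.svd(p-p.mean(0),full_matrices=False)[2][0];v*=np.sign(v[0]);t=(p-p.mean(0))@v
    print(p.mean(0),np.degrees(np.arctan2(v[1],v[0])),p.mean(0)+v*t.min(),p.mean(0)+v*t.max())
```

```text
13.125 [ 0.51571712 -0.08076962  0.20653018] [-1.79983368e+02  2.00683855e-02 -9.52505813e+01] [ 0.10873694  0.55012545 -0.23361087] 0.019215545497624886
0.64 251 298 49 346
[562.50321588 -83.54039892] -5.110158244878671 [472.83081825 -75.5213253 ] [624.43710685 -89.07891963]
```

View pics/w4.png

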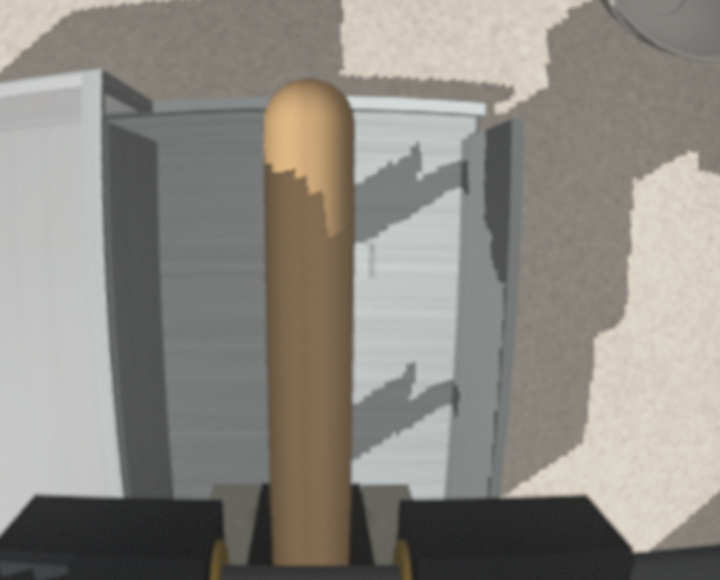

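Pin is held straight; the far prong tip is at crop (372,258). Quick check of the lateral offset.

Run:
```python
from h import *
o=ctrl.get_obs();s=ctrl.snapshot("wrist")
a=np.radians(-5.3);M=np.array([[np.cos(a),-np.sin(a)],[np.sin(a),np.cos(a)]])
for n,x,y,z in(("prong tip",371,258,.109),("prong tipR",375,258,.109),("wall topoutF",521,125,.11),("wall outN",503,440,.11),("box topedge",107,200,.11),("bot box",165,300,.02),("bot wall",455,300,.02)):
    p=wrist(s,o,[120+(x-.5)/2,10+(y-.5)/2],z)[0]*1000;print(n,p.round(1),((p[:2]-[515.2,-81.5])@M).round(1))
```

```text
prong tip [ 574.2 -108.6  109. ] [ 61.3 -21.5]
prong tipR [ 574.1 -110.2  109. ] [ 61.3 -23.1]
wall topoutF [ 624.7 -173.2  110. ] [117.5 -81.2]
wall outN [ 493.2 -160.6  110. ] [-14.6 -80.8]
box topedge [609.   -6.6 110. ] [86.5 83.2]
bot box [555.2  -3.8  20. ] [32.6 81.1]
bot wall [ 540.8 -160.4   20. ] [ 32.8 -76.2]
```

carry_out(
  increments=[
    [0,0,0,0,-0.5,-50,1],
    [0,0,0,0,-0.5,-85,1],
    [0,0,0,0,-0.5,-98,1],
    [0,0,0,0,-0.5,-104,1],
    [0,0,0,0,-0.5,-110,1],
    [0,0,0,0,-0.5,-115,1],
    [0,0,0,0,-0.5,-115,1],
  ],
)

```text
clock: 14.15
tool_pos: [0.5155, -0.0822, 0.0917]
orientation: [-180.0, 0.0, -95.3]
force: [0.2, -0.6, -0.8]
opening: 0.019
```

carry_out(
  increments=[
    [0,0,0,0,0,-4,1],
    [0,0,0,0,0,-8,1],
    [0,0,0,0,0,-12,1],
    [0,0,0,0,0,-15,1],
    [0,0,0,0,0,-15,1],
  ],
)

```text
clock: 14.78
tool_pos: [0.5159, -0.0837, 0.0771]
orientation: [-179.9, -0.1, -95.3]
force: [1.1, -11.1, 1.3]
opening: 0.0188
```

carry_out(
  increments=[
    [0,0,0,0,0,-3,1],
    [0,0,0,0,0,-6,1],
    [0,0,0,0,0,-9,1],
    [0,0,0,0,0,-11,1],
    [0,0,0,0,0,-12,1],
    [0,0,0,0,0,-12,1],
  ],
)

```text
clock: 15.52
tool_pos: [0.5155, -0.0823, 0.0653]
orientation: [-180.0, -0.0, -95.3]
force: [-4.0, -2.0, 7.6]
opening: 0.0187
```

carry_out(
  increments=[
    [0,0,0,0,0,-1,1],
    [0,0,0,0,0,-2,1],
    [0,0,0,0,0,-2,1],
  ],
)

```text
clock: 15.9
tool_pos: [0.5156, -0.0823, 0.065]
orientation: [-179.9, -0.0, -95.2]
force: [-10.4, 0.6, 26.6]
opening: 0.0191
```

Hard stop at the expected height with side force gone. Release partly open, rise, and look.

carry_out(
  increments=[
    [0,0,0,0,0,2,1],
    [0,0,0,0,0,2,0.5],
    [0,0,0,0,0,2,0.5],
    [0,0,0,0,0,2,0.5],
    [0,0,0,0,0,2,0.5],
    [0,0,0,0,0,2,0.5],
    [0,0,0,0,0,20,0.5],
    [0,0,0,0,0,60,0.5],
    [0,0,0,0,0,110,0.2],
    [0,0,0,0,0,160,0],
    [0,0,0,0,0,187,0],
    [0,0,0,0,0,187,0],
  ],
)

```text
clock: 17.4
tool_pos: [0.5166, -0.0821, 0.2521]
orientation: [-179.7, 0.1, -95.3]
force: [-0.0, 0.2, -0.4]
opening: 0.0784
```

Run:
```python
from h import *
o=ctrl.get_obs();print(o["clock"],o["tool_pos"],o["force"],o["opening"])
s=ctrl.snapshot("wrist")
cv2.imwrite("pics/w5.png",cv2.resize(s["pixels"][20:300,120:480],None,fx=2,fy=2,interpolation=cv2.INTER_CUBIC))
for d in ctrl.outline_of(s,"thin_pin")[:1]:
    m=d["pixels"];ys,xs=np.nonzero(m);p=wrist(s,o,np.c_[xs,ys],.080)[:,:2]*1000
    v=np.linalg.svd(p-p.mean(0),full_matrices=False)[2][0];v*=np.sign(v[0]);t=(p-p.mean(0))@v
    print(d["confidence"],p.mean(0),np.degrees(np.arctan2(v[1],v[0])),p.mean(0)+v*t.min(),p.mean(0)+v*t.max(),"width",np.percentile(abs((p-p.mean(0))@[-v[1],v[0]]),98)*2)
```

```text
17.4 [ 0.51664762 -0.08206859  0.25207037] [-0.02913137  0.20518987 -0.364142  ] 0.07835204652641403
0.76 [523.09032843 -81.78641792] -5.495495165280269 [406.64138157 -70.58290018] [623.7060227  -91.46662324] width 19.719386262710458
```

View pics/w5.png

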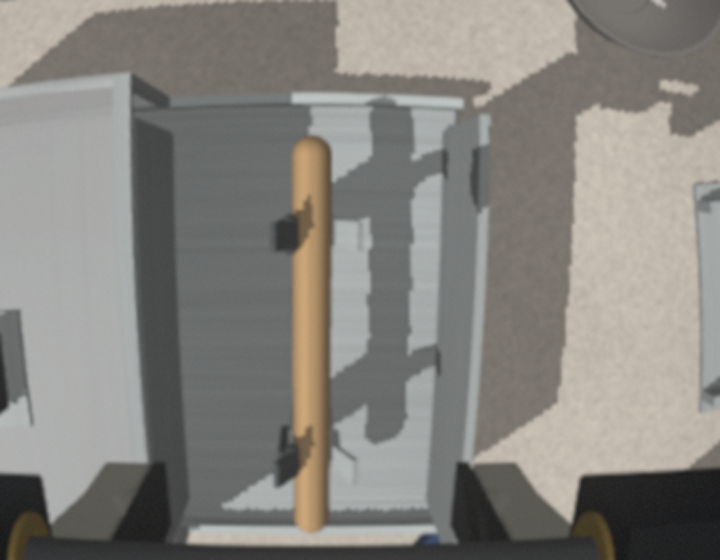

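The pin sits in both clips: its centre measures (515,-81), yaw -5.5° and width 19.7 mm at seat height, with the jaws at crop (287,230) and (288,465) closed against it. Back to the tab to shut the guard.

carry_out(
  increments=[
    [0,0,0,5,60,0,0],
    [0,0,0,10,115,0,0],
    [0,0,0,14,155,0,0],
    [0,0,0,14,159.5,-20,0],
    [0,0,0,14,159.5,-70,0],
    [0,0,0,14,159.5,-105,0],
    [0,0,0,14,159.5,-118,0],
    [0,0,0,14,159.5,-118,0.5],
    [0,0,0,14,159.5,-118,1],
    [0,0,0,14,159.5,-118,1],
    [0,0,0,14,159.5,-118,1],
    [0,0,0,14,159.5,-118,1],
    [0,0,0,14,159.5,-118,1],
    [0,0,0,14,159.5,-118,1],
    [0,0,0,14,159.5,-118,1],
    [0,0,0,14,159.5,-118,1],
    [0,0,0,14,159.5,-118,1],
    [0,0,0,14,159.5,-118,1],
  ],
)

```text
clock: 19.75
tool_pos: [0.5294, 0.0771, 0.1315]
orientation: [180.0, -0.0, -95.3]
force: [0.1, -3.1, -0.6]
opening: 0.014
```

Gripped. Slide shut: 160 mm along −y of the rack, i.e. (-14.8,-159.3), slowing near the end.

carry_out(
  increments=[
    [0,0,0,-1.9,-20,0,1],
    [0,0,0,-5.1,-55,0,1],
    [0,0,0,-8.4,-90,0,1],
    [0,0,0,-11.6,-125,0,1],
    [0,0,0,-13.5,-145,0,1],
    [0,0,0,-14.4,-155,0,1],
    [0,0,0,-14.6,-157.5,0,1],
    [0,0,0,-14.6,-157.5,0,1],
  ],
)

```text
clock: 20.75
tool_pos: [0.5147, -0.0802, 0.1315]
orientation: [180.0, -0.0, -95.3]
force: [-1.0, -1.7, 0.5]
opening: 0.0138
```

carry_out(
  increments=[
    [0,0,0,-0.1,-1.5,0,1],
    [0,0,0,-0.2,-3,0,1],
    [0,0,0,-0.3,-4.5,0,1],
    [0,0,0,-0.3,-4.5,0,1],
  ],
)

```text
clock: 21.25
tool_pos: [0.5145, -0.0824, 0.1315]
orientation: [-180.0, 0.2, -95.3]
force: [-4.2, 14.3, 4.4]
opening: 0.0136
```

carry_out(
  increments=[
    [0,0,0,0.1,1.2,0,1],
    [0,0,0,0.1,1.2,0,0],
    [0,0,0,0.1,1.2,0,0],
    [0,0,0,0.1,1.2,0,0],
    [0,0,0,0.1,1.2,0,0],
    [0,0,0,0.1,1.2,0,0],
    [0,0,0,0.1,1.2,40,0],
    [0,0,0,0.1,1.2,90,0],
    [0,0,0,0,60,120,0],
    [0,0,0,-30,120,120,0],
    [0,0,0,-40,180,120,0],
    [0,0,0,-40,180,120,0],
    [0,0,0,-40,180,120,0],
  ],
)

```text
clock: 22.88
tool_pos: [0.4744, 0.0957, 0.2516]
orientation: [-180.0, -0.0, -95.2]
force: [1.0, 0.5, 0.3]
opening: 0.0877
```

Run:
```python
from h import *
o=ctrl.get_obs();print(o["clock"],o["tool_pos"],o["force"])
s=ctrl.snapshot("top");w=ctrl.snapshot("wrist")
a=cv2.resize(s["pixels"][180:330,190:370],(480,400),interpolation=cv2.INTER_CUBIC);b=cv2.resize(w["pixels"][0:300,200:560],(312,260))
im=np.zeros((400,792,3),np.uint8);im[:,:480]=a;im[:260,480:]=b;cv2.imwrite("pics/f.png",im)
for l,z in(("guard",.118),("thick_pin",.053)):
    for d in ctrl.outline_of(s,l)[:1]:
        ys,xs=np.nonzero(d["pixels"]);print(l,cv2.minAreaRect((back(s,np.c_[xs,ys],z)[:,:2]*1000).astype(np.float32)))
for l in("oil","shaker","flask","bowl"):print(l,[np.round(d["centre"],3) for d in ctrl.search_frame(s,l)[:2]])
```

```text
22.875 [0.47442556 0.09573757 0.25159506] [0.97990957 0.54734846 0.27849798]
guard ((512.7815551757812, -82.52792358398438), (160.4746551513672, 280.42352294921875), 84.86286163330078)
thick_pin ((511.6590881347656, -379.35137939453125), (215.63055419921875, 40.41499328613281), 4.273826599121094)
oil [array([ 0.766, -0.163,  0.135])]
shaker [array([0.776, 0.093, 0.091]), array([ 0.743, -0.31 ,  0.02 ])]
flask [array([0.716, 0.291, 0.146]), array([ 0.542, -0.035,  0.122])]
bowl [array([ 0.737, -0.314,  0.02 ])]
```

View pics/f.png

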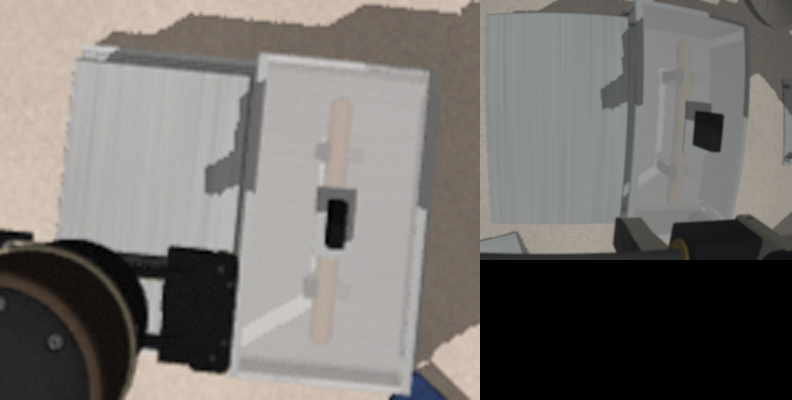

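The guard covers the bay, with its right edge at the end wall (composite px 430,70 to 410,390). The pin lies under it in both clips, and everything else is where it was.

```bash
python3 -c "
from plant import ctrl
print(ctrl.close_job(), ctrl.get_obs()['clock'])"
```

```text
the job is handed in; nothing more can be done
the job is handed in; nothing more can be done
```

The thin pin is seated in both fork clips with the guard fully shut over it. I handed the job in at about 23 s of the 72 s allowed.

- **Guard open:** it was found about 56 mm open, and I slid it to its open stop, where the push rose to about 25 N and it moved no further.
- **Pin pressed in:** the side push from the jaws rose to about 11 N, then fell away as the pin passed them. At 27 N down it stopped hard, with its axis at about 79 mm against the 78 mm given. After release it measured (515, -81) mm, yaw -5.5°, in line with the rack, with the jaws closed against it.
- **Guard shut:** I slid it back 160 mm to its shut stop.
- **Last checks:** the final pictures show the guard over the bay and the pin still in both clips. The thick pin, bottle, jar, flask and bowl were within about 5 mm of where they started, which is the detector's own error.
- **What disagreed:** some early readings of the bay walls put the seat up to about 8 mm off in y from the clips. I went by the clips and the guard's stop, and the seated pin confirmed that.

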